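# Tip a sample jar and hold a sprung chamber lid at its mark

## Robot

A 6-joint arm with a two-finger parallel gripper is mounted at the origin on a cart in front of the work surface, level with it; the furniture and walls round the work are solid. World frame = base frame: x ahead of the robot, y to its left, z up, the work surface at z = 0. Lengths are in m, angles in degrees, forces in N, time in s.
With the tool pointing down it reaches from about 0.4 to 0.825 m from the base axis. Payload 7 kg.
Tool frame: the origin (TCP) lies at the very end of the fingers, on their centre line; the grasp point (between the pads) lies 19 mm behind it (r.hold_point_z is the distance from the TCP to the grasp point, in m); x points along the fingers, y is the direction in which the jaws open and shut, and the axes are right-handed (so a half turn about x gives the same grasp; the last joint's range is limited). The gripper opens to 88 mm and grips with 3 to 60 N. Pads are 19 mm wide; open, the fingers measure 130 mm over their backs; the gripper's body (78 mm by 193 mm) begins 47 mm behind the grasp point.
Start: joints at [81.251, 20.546, 0.682, 0, -70.136, -16.507], TCP at [0.288, 0.61, 0.227] pointing down, gripper open.
Joint ranges: [-176.03, 176.03], [-82.01, 121.73], [-58.28, 71.71], [-173.87, 95.51], [-174.79, -0.11], [-173.66, 173.66]. Speed limits (degrees/s): [136.94, 136.94, 172.46, 180, 180, 180].

## Interface

Orientations are given as [roll, pitch, yaw] about the fixed x, y, z axes, in that order (R = Rz(yaw) Ry(pitch) Rx(roll)).
In Python, from plant import r gives the robot as it stands. The module is installed in compiled form; this text tells all that it offers.
- The arm moves only by the shell command python3 -m creep 'ROWS' [FORCE]. ROWS is JSON, a list of rows, each a list of 7 numbers: the turn, a rotation vector about the tool's x, y, z in rad, then the shift along the tool's x, y, z in cm, then the opening in per cent of the stroke, from 0 (shut) to 100 (fully open). In form: [[rx, ry, rz, x, y, z, fingers], ...]. A call has 1 to 8 rows; each row shifts and turns the commanded pose from where the row before left it, along the tool's axes as they then stand; what a row does not reach is not made up. A row lasts 1/10 s, in which the tool goes at most 50 mm and 8.59 degrees, less where a joint would pass 70% of its speed; a pose out of reach is approached as far as the arm can. A call is refused whole if a number of a shift passes 5 or a number of a turn 0.15, either way. A call with a gripper value outside its range is refused whole. The fingers move at their own pace and stop on an object; FORCE is the grip in N (left out, the last holds). Time passes only in rows, so rows that do not move let the fingers close. It gives the time, the measured TCP pose, the force and the opening at its end, in the units of the state.
- r.get_state(): the state, without advancing time (a new reading comes with each control period).
- r.capture(name): name is "side" or "top"; returns (picture, depth): 400x640x3 uint8, blue, green, red; 400x640 float32, m along the optical axis (not along the pixel's ray), 0 where there is no reading.
- r.camera_info(name): a dict with "fovy" (degrees; the focal length in pixels is half the picture's height over the tangent of half this angle, whatever the lens; pixels are square), "cx", "cy" (the principal point, pixels), "dist_coeffs" ([k1, k2, p1, p2, k3] as OpenCV has them; the pictures are not rectified), "camera_from_world" (4x4, takes a point from world to camera coordinates). Camera axes: x right, y down, z forward; pixel columns grow to the right and rows downward; lengths in m; the calibration is good to about 2 mm. A picture is of the moment at which its call begins. camera_info takes no time and is no camera call.
- r.close_job(): hands the job in, once; it reports no verdict.
Trained networks look in the newest picture that a camera, given by its name, has taken for a name from the list of things; names that differ only in an ending like _2 or _b are one class to them, and where a whole thing is asked for, a point or a joint stands for the part that bears it (a point fixed in the world has none). Each returns a list of dicts, best first, with "score" (0 to 1); they miss things now and then, are a little off and sometimes report something else, mostly with a low value. They report only what shows in the picture. A call takes as long as a camera call. They do not tell look-alikes from the thing itself.
- r.look_for(query, camera): "rect" ([left, top, right, bottom] in pixels, round what is visible of it).
- r.masks_of(query, camera): "pixels" (400x640 bool, what is visible of it) and "rect" ([left, top, right, bottom] in pixels, round what is visible of it).
The state is a dict: "time_s": time; "joints": joint angles; "qd": joint speeds; "joint_torque": joint torques, N m; "tcp_pos": TCP position; "eef_rot": TCP orientation; "contact_force": force on the tool from outside, world axes, zero at the start; "moment": the same for the moment, N m; "gripper_width": finger opening in m.
Only numpy, scipy, OpenCV 4.12 (cv2) and the standard library are available. Lean on these libraries where they do the work, as an engineer would, in place of code of your own. Each camera call takes 0.05 s, during which the arm holds its last target. There are 200 camera calls.

## Task

Get the red-capped sample jar ready for loading: pick it up, tilt it to about 40 degrees and keep it there for a second to spread the contents, bring it level again and stand it upright, wholly on the round cork pad, and let go. Then take the grip of the sample chamber's sprung lid between the fingers, lift the lid until its orange pointer is level with the green mark on the angle scale, and finish while still holding it there so that a colleague can load the jar; the program ends holding the lid. Leave the other jar, the tin and the brass weight where they are, and do not push the green mark.

Things in the scene. Friction and masses are not known exactly. Their poses are not given: they have to be found in the camera images.
- red_jar: screw-cap sample jar with a red ribbed cap, loose, about 0.14 kg, 54 mm diameter and 80 mm high; origin at the centre of its underside, z axis up through the cap. The clear body is 54 mm wide up to about 50 mm height; the cap, 46 mm wide, takes the top 21 mm. Gripped round body or cap. It stands in front of the computer case; similar jars at the far left belong to the room
- black_jar: bystander: same kind of jar with a black cap, 54 mm diameter, 80 mm high; origin at the centre of its underside. Either jar may stand to the left of the other
- tin: bystander: low round tin with a blue lid, 64 mm diameter, 33 mm high; origin at the centre of its underside
- weight: bystander: brass-coloured knobbed weight, 32 mm diameter, 42 mm high; origin at the centre of its underside
- pad: round cork pad, fixed to the worktop, 90 mm diameter, 4 mm thick; origin at the centre of its underside, so the jar standing on it has its origin 4 mm above this
- chamber: white box-shaped sample chamber, fixed, 160 (x) x 200 (y) mm, 86 mm high; origin at the centre of its underside, x axis from its front panel (facing the robot) to its hinge side, y to its left, z up; turned by up to 14 degrees. On its left side, 110 mm from its middle, a steel arc (angle scale, 125 mm radius about the hinge line) reaches 205 mm height
- lid (a joint): angle of the grey lid in rad: 0 closed (level), grows as the front edge is lifted, stop at 1.25. The lid turns about a horizontal line along the chamber's y axis. A spring pulls it shut: including its weight about 4 N at the grip when closed, about 8 N at 0.7 rad; let go, it falls shut
- lid_grip (a point): centre of the black grip block that stands out in front of the lid on a narrow stem: 24 mm wide along the chamber's y, 24 along x, 16 high, back face 20 mm ahead of the lid's front edge, free above and below (92 mm above the worktop when closed); moves with the lid, 192 mm from the hinge line. Pinched from above across the hinge direction it can turn between the fingers as the lid rises
- hinge_line (a point): middle of the lid's hinge line, at the back of the chamber, 92 mm above the worktop; its y axis is the hinge line
- lid_pointer (a point): tip of the small orange pointer on the lid's left edge, 125 mm from the hinge line and 105 mm left of the lid's middle; moves with the lid
- mark_tip (a point): inner end of the green mark, a 14 x 30 x 6 mm flag clamped on the angle scale at 125 mm from the hinge line; the pointer tip meets this point when the lid is at the marked angle
- mark (a joint): angle at which the green mark is set, in rad, measured like the lid's angle (about 0.42 to 0.75): the lid is at the mark when both angles are equal. Stiffly clamped; not to be moved
Things that resemble listed ones, but are neither listed nor needed, are in the scene too. Leave any purple look-alike of the red_jar alone.

How it is judged (in metres and radians):
On the way, in this order (a step that is already met when the one before it is completed fails the run):
1. the red-capped jar is held clear of the worktop, tilted between 30 and 50 degrees, for half a second (angle between red_jar's own z axis and vertical between 0.524 and 0.873 rad and height (world z) of red_jar above 0.02 m and contact force between the fingers and red_jar above 0.5 N), for 0.5 s.
2. the jar is level again while still held (angle between red_jar's own z axis and vertical below 0.14 rad and contact force between the fingers and red_jar above 0.5 N), for 0.1 s.
3. the jar stands upright on the cork pad, released (horizontal distance between red_jar and pad below 0.02 m and height (world z) of red_jar below 0.009 m and angle between red_jar's own z axis and vertical below 0.1 rad and linear speed of red_jar below 0.03 m/s and contact force between the fingers and red_jar below 0.1 N), for 0.2 s.
At the end, for the whole second after the job is handed in: the fingers hold the lid (more than 2 N on it), still, with its pointer within 10 mm of the green mark (about 4.5 degrees), and the red-capped jar stands upright and released on the cork pad, its centre within 20 mm of the pad's centre (all of step 3 and distance between lid_pointer and mark_tip below 0.01 m and velocity of joint lid between -0.05 and 0.05 rad/s and contact force between the fingers and lid above 2 N); the arm keeps its last pose, push and grip.
It fails at once if the black-capped jar is knocked over or shifted more than 3 cm (distance of black_jar from where it was at the start of the episode above 0.03 m or angle between black_jar's own z axis and vertical above 0.35 rad).
It fails at once if the tin is knocked over or shifted more than 3 cm (distance of tin from where it was at the start of the episode above 0.03 m or angle between tin's own z axis and vertical above 0.35 rad).
It fails at once if the brass weight is knocked over or shifted more than 3 cm (distance of weight from where it was at the start of the episode above 0.03 m or angle between weight's own z axis and vertical above 0.35 rad).
It fails at once if the green mark is pushed more than 6 mm (distance of mark_tip from where it was at the start of the episode above 0.006 m).
It also fails if it takes over 64 s, if anything falls off the work surface, if the arm or the gripper's body presses on something with over 40 N, if the wrist force passes 120 N, or if a joint passes its speed limit or range.

## Working session

There is one attempt and no reset: what is moved stays moved. The work goes in short steps, Python scripts to look and compute and a shell command to move; the robot and the scene stay as the last step left them, time stands still between calls to the robot, and variables do not carry over. Pictures are saved under pics/ and viewed, about 8 in all and at most 12, crops included, and the job is handed in when it is done.

```bash
mkdir -p pics; cat > h.py <<'E'
import numpy as np, cv2
from plant import r
from scipy.spatial.transform import Rotation as R
def cam(n):
    i=r.camera_info(n); f=200/np.tan(np.radians(i["fovy"])/2)
    K=np.array([[f,0,i["cx"]],[0,f,i["cy"]],[0,0,1.]])
    return K,np.array(i["dist_coeffs"],float),np.array(i["camera_from_world"])
def world(n,uv,d):
    K,D,T=cam(n); uv=np.asarray(uv,float).reshape(-1,1,2)
    p=cv2.undistortPoints(uv,K,D).reshape(-1,2)
    P=np.c_[p,np.ones(len(p))]*np.asarray(d).reshape(-1,1)
    return (P-T[:3,3])@T[:3,:3]
def pix(n,P):
    K,D,T=cam(n); P=np.asarray(P,float).reshape(-1,3)
    return cv2.projectPoints(P,cv2.Rodrigues(T[:3,:3])[0],T[:3,3],K,D)[0].reshape(-1,2)
def cloud(n,m,dep):
    v,u=np.nonzero(m&(dep>0)); return world(n,np.c_[u,v],dep[v,u]),np.c_[u,v]
E
python3 - <<'E'
from h import *
np.set_printoptions(precision=3,suppress=True)
D={}
for n in("side","top"):
    im,d=r.capture(n); cv2.imwrite(f"pics/{n}0.png",im); D[n]=d; np.save(n+"0.npy",d)
    print(n,np.linalg.inv(cam(n)[2])[:3,3], cam(n)[2][2,:3])
for q in("red_jar","black_jar","tin","weight","pad","chamber","lid","lid_grip","mark"):
  for n in("side","top"):
    for m in r.masks_of(q,n)[:3]:
        P,_=cloud(n,m["pixels"],D[n])
        if len(P): print(q,n,round(m["score"],2),m["rect"],"med",np.median(P,0),"lo",np.percentile(P,3,0),"hi",np.percentile(P,97,0))
print(r.get_state())
E
```

```text
side [ 0.275 -0.675  0.799] [ 0.27   0.7   -0.661]
top [0.341 0.067 1.035] [ 0.22   0.009 -0.975]
red_jar side 0.72 [223.5, 159.6, 247.3, 193.4] med [0.391 0.288 0.063] lo [0.373 0.278 0.011] hi [0.419 0.319 0.081]
red_jar side 0.64 [262.6, 159.6, 281.9, 192.5] med [0.485 0.253 0.053] lo [0.464 0.244 0.004] hi [0.511 0.283 0.081]
red_jar side 0.57 [232.1, 178.6, 259.3, 216.6] med [0.401 0.193 0.052] lo [ 0.378  0.184 -0.   ] hi [0.426 0.229 0.081]
red_jar top 0.89 [209.8, 250.9, 239.9, 273.6] med [0.397 0.298 0.077] lo [ 0.374  0.281 -0.001] hi [0.42  0.325 0.082]
red_jar top 0.83 [250.3, 248.7, 271.6, 270.6] med [0.403 0.208 0.078] lo [0.382 0.188 0.025] hi [0.425 0.233 0.082]
red_jar top 0.72 [225.5, 211.7, 252.1, 234.4] med [0.488 0.266 0.078] lo [0.467 0.247 0.019] hi [0.512 0.293 0.082]
black_jar side 0.62 [248.7, 132.9, 265.3, 169.0] med [0.48  0.374 0.055] lo [0.46  0.364 0.002] hi [0.508 0.414 0.081]
black_jar top 0.76 [171.3, 209.9, 204.0, 235.5] med [0.483 0.385 0.074] lo [ 0.462  0.368 -0.001] hi [0.509 0.415 0.082]
tin side 0.55 [275.8, 149.8, 301.1, 170.9] med [0.56  0.3
[... 1620 characters left out ...]
lid_grip top 0.22 [372.4, 156.9, 476.0, 252.3] med [ 0.544 -0.169  0.096] lo [ 0.461 -0.268  0.03 ] hi [ 0.633 -0.066  0.159]
mark top 0.62 [372.9, 208.1, 389.4, 215.8] med [ 0.502 -0.056  0.164] lo [ 0.496 -0.069  0.159] hi [ 0.507 -0.041  0.168]
{'time_s': 1.0, 'joints': array([ 81.251,  20.545,   0.682,   0.002, -70.136, -16.509]), 'qd': array([ 0.005,  0.028,  0.021,  0.021,  0.048, -0.074]), 'joint_torque': array([ -0.001, -58.24 ,  29.331,   7.003,   0.013,  -0.   ]), 'tcp_pos': array([0.288, 0.61 , 0.227]), 'eef_rot': array([-147.872,   89.998,    6.87 ]), 'contact_force': array([ 0.564, -0.723, -0.379]), 'moment': array([-0.024,  0.037, -0.008]), 'gripper_width': 0.08741245176826393}
```

```bash
python3 - <<'E'
import cv2,numpy as np
a=cv2.imread("pics/top0.png");b=cv2.imread("pics/side0.png")
x=cv2.resize(a[150:280,150:350],(800,520),interpolation=cv2.INTER_CUBIC)
cv2.imwrite("pics/c1.png",x)
y=cv2.resize(b[120:340,200:450],(680,598),interpolation=cv2.INTER_CUBIC);cv2.imwrite("pics/c2.png",y)
E
```

```text
(no output)
```

View pics/c1.png

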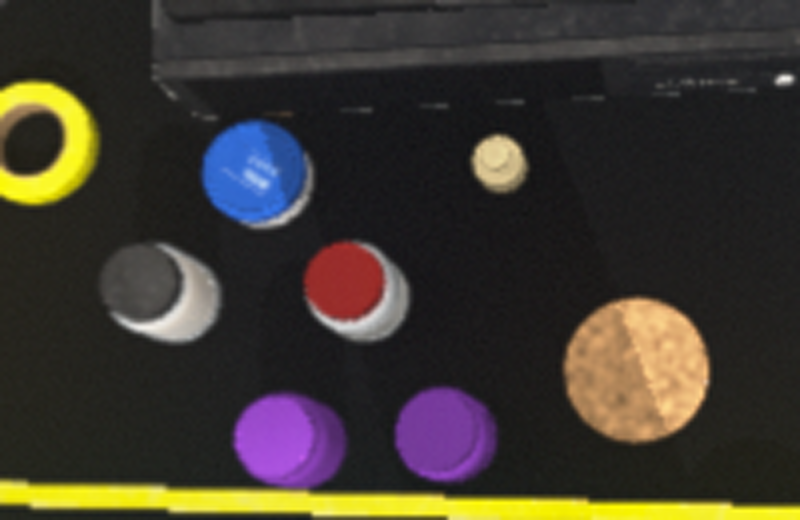

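View pics/c2.png

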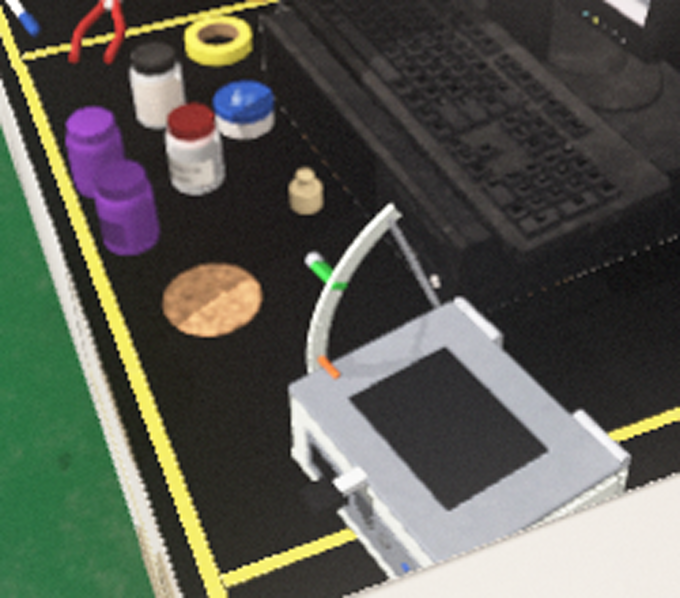

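```bash
cat >> h.py <<'E'
def goto(p,jaw_deg=None,pitch=0):
    "print tool-frame shift(cm)/turn needed; jaw_deg = world direction of jaw; pitch tilts fingers forward"
    s=r.get_state(); Rc=R.from_euler("xyz",s["eef_rot"],degrees=True)
    print("t",s["time_s"],"pos",np.round(s["tcp_pos"],4),"x",np.round(Rc.as_matrix()[:,0],3),"y",np.round(Rc.as_matrix()[:,1],3),"w",round(s["gripper_width"],4),"F",np.round(s["contact_force"],1),"j",np.round(s["joints"],0))
    print("shift cm (current axes)",np.round(Rc.inv().apply(np.array(p)-s["tcp_pos"])*100,2))
    if jaw_deg is not None:
        best=None
        for k in(0,180):
            a=np.radians(jaw_deg+k); y=np.array([np.cos(a),np.sin(a),0]); x=np.array([0,0,-1.])
            Rt=R.from_matrix(np.c_[x,y,np.cross(x,y)])
            v=(Rc.inv()*Rt).as_rotvec()
            if best is None or np.linalg.norm(v)<np.linalg.norm(best): best=v
        print("turn rad",np.round(best,3))
E
python3 - <<'E'
from h import *
np.set_printoptions(precision=4,suppress=True)
n="top"; d=np.load("top0.npy"); im=cv2.imread("pics/top0.png").astype(int)
v,u=np.mgrid[:400,:640]; P=world(n,np.c_[u.ravel(),v.ravel()],d.ravel()).reshape(400,640,3)
ok=d>0
def box(c,rad,lo,hi): return ok&(np.hypot(P[...,0]-c[0],P[...,1]-c[1])<rad)&(P[...,2]>lo)&(P[...,2]<hi)
for nm,c,lo,hi in(("red",(.49,.268),.072,.09),("black",(.484,.388),.072,.09)):
    Q=P[box(c,.035,lo,hi)]; print(nm,len(Q),(Q.min(0)+Q.max(0))/2,Q.mean(0),cv2.minEnclosingCircle(Q[:,:2].astype(np.float32)))
B,G,Rr=im[...,0],im[...,1],im[...,2]
m=box((.452,.102),.07,-.005,.012)&(Rr>B+30)&(Rr>70); Q=P[m]; print("pad",len(Q),Q.mean(0),cv2.minEnclosingCircle(Q[:,:2].astype(np.float32)))
# lid
m=box((.545,-.18),.16,.085,.103); Q=P[m]; print("lid",len(Q),cv2.minAreaRect(Q[:,:2].astype(np.float32)))
# black grip in front
m=box((.44,-.2),.045,.06,.11); Q=P[m];uvs=np.c_[u[m],v[m]]; print("front pts",len(Q),Q.min(0),Q.max(0))
g=m&(im.sum(2)<150); print("dark",P[g].mean(0),P[g].min(0),P[g].max(0),g.sum())
for nm,n2,dd in(("top","top",d),("side","side",np.load("side0.npy"))):
    I=cv2.imread(f"pics/{n2}0.png").astype(int); b,gg,rr=I[...,0],I[...,1],I[...,2]
    W=world(n2,np.c_[u.ravel(),v.ravel()],dd.ravel()).reshape(400,640,3)
    near=(dd>0)&(np.hypot(W[...,0]-.51,W[...,1]+.08)<.1)&(W[...,2]>.05)
    for k,mm in(("green",(gg>rr+40)&(gg>b+40)),("orange",(rr>b+60)&(rr>gg+30))):
        A=W[near&mm]; print(n2,k,len(A), A.mean(0) if len(A) else "", (A.min(0),A.max(0)) if len(A) else "")
a=cv2.resize(cv2.imread("pics/top0.png")[140:265,355:490],(648,600),interpolation=cv2.INTER_CUBIC);cv2.imwrite("pics/c3.png",a)
goto([.488,.268,.227],90)
E
```

```text
red 307 [0.491  0.2734 0.0785] [0.4908 0.2724 0.0791] ((0.4915328919887543, 0.2730558216571808), 0.023248551413416862)
black 310 [0.4867 0.3939 0.0782] [0.4872 0.3935 0.0786] ((0.4877018332481384, 0.3942263722419739), 0.02340235561132431)
pad 1069 [0.4517 0.1017 0.0029] ((0.452229380607605, 0.1019991785287857), 0.046610958874225616)
lid 5744 ((0.5324503183364868, -0.1731400489807129), (0.20981603860855103, 0.21239280700683594), 11.293966293334961)
front pts 266 [ 0.4306 -0.2181  0.0608] [ 0.484  -0.1666  0.1028]
dark [ 0.4414 -0.1979  0.097 ] [ 0.4306 -0.2111  0.0865] [ 0.4559 -0.1861  0.1025] 72
top green 73 [ 0.503  -0.0607  0.1608] (array([ 0.4958, -0.0817,  0.0515]), array([ 0.5162, -0.0477,  0.1681]))
top orange 23 [ 0.4897 -0.0946  0.0974] (array([ 0.4871, -0.1043,  0.0811]), array([ 0.4924, -0.0859,  0.1001]))
side green 55 [ 0.5009 -0.0642  0.162 ] (array([ 0.4935, -0.0802,  0.1562]), array([ 0.5106, -0.0471,  0.1661]))
side orange 29 [ 0.4884 -0.0958  0.0975] (array([ 0.4842, -0.1067,  0.0904]), array([ 0.4936, -0.0798,  0.0998]))
t 1.0 pos [0.288  0.6104 0.2266] x [ 0.  0. -1.] y [-0.427 -0.904 -0.   ] w 0.0874 F [ 0.6 -0.7 -0.4] j [ 81.  21.   1.   0. -70. -17.]
shift cm (current axes) [ -0.04  22.44 -32.7 ]
turn rad [-0.441 -0.     0.   ]
```

View pics/c3.png

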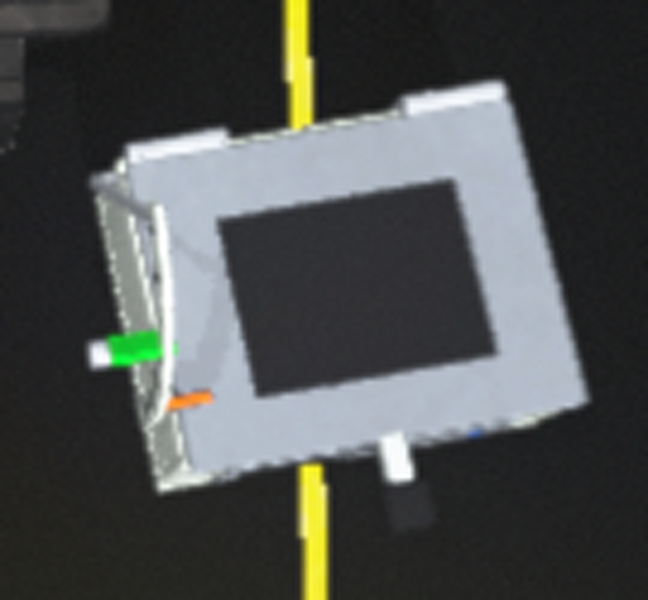

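```bash
python3 -m creep '[[-0.147,0,0,0,0,0,100],[-0.147,0,0,0,0,0,100],[-0.147,0,0,0,0,0,100],[0,0,0,0,4,-2.4,100],[0,0,0,0,4,-2.4,100],[0,0,0,0,4,-2.4,100],[0,0,0,0,4,-2.4,100],[0,0,0,0,4,-2.4,100]]'; python3 -m creep '[[0,0,0,0,4,-2.4,100],[0,0,0,0,4,-2.4,100],[0,0,0,0,4,-2.4,100],[0,0,0,0,0,0,100]]'; python3 -c "
from h import *
goto([.491,.272,.027],90)"
```

```text
time_s: 1.8
tcp_pos: [0.4087, 0.4089, 0.2268]
eef_rot: [-125.8, 90.0, 54.3]
contact_force: [0.0, 0.5, 0.3]
gripper_width: 0.0876
time_s: 2.2
tcp_pos: [0.4818, 0.2864, 0.2269]
eef_rot: [118.6, 90.0, -61.6]
contact_force: [-0.1, 0.3, 0.3]
gripper_width: 0.0879
t 2.2 pos [0.4818 0.2864 0.2269] x [ 0. -0. -1.] y [-0.004 -1.     0.   ] w 0.0879 F [-0.1  0.3  0.3] j [ 51.  10. -14.   0. -66.  39.]
shift cm (current axes) [19.99  1.42 -0.92]
turn rad [-0.004 -0.    -0.   ]
```

```bash
python3 -m creep '[[0,0,0,0,1.4,-0.9,100],[0,0,0,4,0,0,100],[0,0,0,4,0,0,100],[0,0,0,4,0,0,100],[0,0,0,3,0,0,100],[0,0,0,3,0,0,100],[0,0,0,2,0,0,100],[0,0,0,0,0,0,100]]' 25; python3 -m creep '[[0,0,0,0,0,0,45],[0,0,0,0,0,0,45],[0,0,0,0,0,0,45],[0,0,0,0,0,0,45],[0,0,0,0,0,0,45],[0,0,0,0,0,0,45],[0,0,0,0,0,0,45]]'  25; python3 -m creep '[[0,0,0,-2,0,0,45],[0,0,0,-3,0,0,45],[0,0,0,-3,0,0,45],[0,0,0,-3,0,0,45],[0,0,0,-3,0,0,45],[0,0,0,0,0,0,45]]'
```

```text
time_s: 3.0
tcp_pos: [0.4875, 0.2753, 0.0238]
eef_rot: [45.3, 89.7, -134.7]
contact_force: [0.2, -1.2, -0.0]
gripper_width: 0.0877
time_s: 3.7
tcp_pos: [0.4892, 0.2764, 0.0273]
eef_rot: [-169.1, 90.0, 10.9]
contact_force: [-1.7, -1.8, 7.6]
gripper_width: 0.0521
time_s: 4.3
tcp_pos: [0.4909, 0.2781, 0.171]
eef_rot: [-138.3, 89.6, 41.8]
contact_force: [0.4, 0.7, -1.0]
gripper_width: 0.0525
```

```bash
python3 - <<'E'
from h import *
im,d=r.capture("side"); cv2.imwrite("pics/s2.png",im)
cv2.imwrite("pics/c4.png",cv2.resize(im[70:230,170:370],(750,600),interpolation=cv2.INTER_CUBIC))
goto([.491,.272,.17],90)
E
```

```text
t 4.35 pos [0.4898 0.2774 0.1686] x [ 0.003  0.003 -1.   ] y [ 0.    -1.    -0.003] w 0.052 F [ 0.8  0.6 -2.3] j [ 49.  13. -19.  -0. -59.  41.]
shift cm (current axes) [-0.14  0.54 -0.12]
turn rad [ 0.    -0.003  0.003]
```

View pics/c4.png

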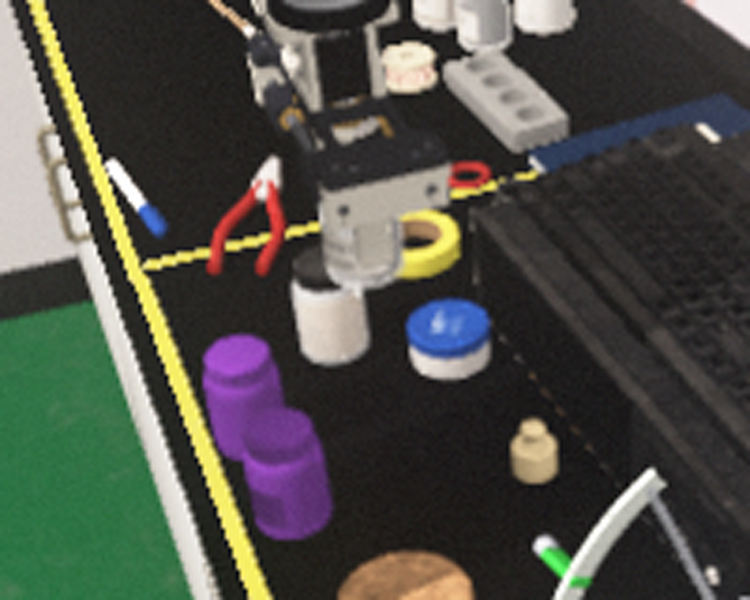

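```bash
python3 -m creep '[[0,0,0,-2,0,0,45],[0,0,0,-2,0,0,45],[0,0.14,0,0,0,0,45],[0,0.14,0,0,0,0,45],[0,0.14,0,0,0,0,45],[0,0.14,0,0,0,0,45],[0,0.14,0,0,0,0,45],[0,0,0,0,0,0,45]]' 30; python3 -c "
from h import *
r.capture('side');im=r.capture('side')[0]; cv2.imwrite('pics/c5.png',cv2.resize(im[50:210,170:370],(750,600),interpolation=cv2.INTER_CUBIC))
goto([.491,.272,.21],90)"
```

```text
time_s: 5.15
tcp_pos: [0.5033, 0.2654, 0.2125]
eef_rot: [177.8, 57.5, -2.9]
contact_force: [1.4, -0.4, -1.4]
gripper_width: 0.0522
t 5.25 pos [0.5047 0.2655 0.2134] x [ 0.534 -0.027 -0.845] y [-0.023 -1.     0.018] w 0.0524 F [ 0.9 -0.7 -1.1] j [ 57.  -1. -53.  56. -34. -15.]
shift cm (current axes) [-0.46 -0.63  1.35]
turn rad [-0.018 -0.564 -0.024]
```

View pics/c5.png

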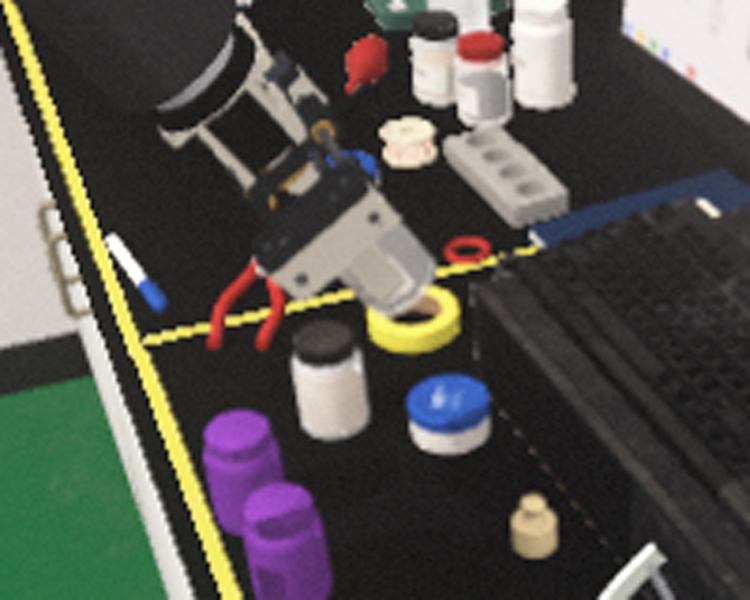

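```bash
python3 -m creep '[[0,0,0,0.9,0,-1.4,45],[0,0,0,0.9,0,-1.4,45],[0,0,0,0.9,0,-1.4,45],[0.01,0.07,0.01,0,0,0,45],[0.01,0.07,0.01,0,0,0,45],[0,0,0,0,0,0,45]]'; python3 -c "
from h import *
goto([.491,.272,.21],90)"
```

```text
time_s: 5.85
tcp_pos: [0.557, 0.2647, 0.2147]
eef_rot: [177.8, 50.5, -4.4]
contact_force: [1.5, -1.3, -2.5]
gripper_width: 0.0524
t 5.85 pos [0.557  0.2647 0.2147] x [ 0.635 -0.049 -0.771] y [-0.047 -0.999  0.024] w 0.0524 F [ 1.5 -1.3 -2.5] j [ 44.   2. -56.  84. -29. -32.]
shift cm (current axes) [-3.86 -0.43  5.4 ]
turn rad [-0.037 -0.689 -0.039]
```

```bash
python3 -m creep '[[0,0,0,0,0,0,45],[0,0,0,0,0,0,45],[0,0,0,0,0,0,45],[0,0,0,0,0,0,45],[0,0,0,0,0,0,45],[0,0,0,0,0,0,45]]';  python3 - <<'E'
from h import *
im,d=r.capture("top"); cv2.imwrite("pics/t3.png",im); 
s=r.get_state(); q=pix("top",[s["tcp_pos"]])[0]; print(q)
u,v=map(int,q); v0=max(0,v-60);u0=u-80
cv2.imwrite("pics/c6.png",cv2.resize(im[v0:v0+120,u0:u0+160],(800,600),interpolation=cv2.INTER_CUBIC))
E
python3 -m creep '[[0,0,0,0,0,0,45],[0,0,0,0,0,0,45],[0,0,0,0,0,0,45],[0,0,0,0,0,0,45],[0,0,0,0,0,0,45]]'; python3 -m creep '[[-0.007,-0.138,-0.008,0,0,0,45],[-0.007,-0.138,-0.008,0,0,0,45],[-0.007,-0.138,-0.008,0,0,0,45],[-0.007,-0.138,-0.008,0,0,0,45],[-0.007,-0.138,-0.008,0,0,0,45],[0,0,0,0,0,0,45],[0,0,0,0,0,0,45]]'; python3 -c "
from h import *
goto([.452,.102,.1],90)"
```

```text
time_s: 6.45
tcp_pos: [0.5569, 0.2652, 0.2161]
eef_rot: [178.1, 50.5, -4.2]
contact_force: [0.8, -0.9, -2.2]
gripper_width: 0.0522
[227.8413938 177.5087457]
time_s: 7.0
tcp_pos: [0.5569, 0.265, 0.216]
eef_rot: [178.1, 50.5, -4.3]
contact_force: [0.0, 0.4, -2.7]
gripper_width: 0.0523
time_s: 7.7
tcp_pos: [0.5852, 0.2462, 0.2329]
eef_rot: [172.8, 71.5, -10.4]
contact_force: [0.5, -0.1, -1.4]
gripper_width: 0.0529
t 7.7 pos [0.5852 0.2462 0.2329] x [ 0.312 -0.057 -0.948] y [-0.061 -0.997  0.04 ] w 0.0529 F [ 0.5 -0.1 -1.4] j [ 49.   8. -26.  22. -48.  24.]
shift cm (current axes) [ 9.27 14.66 16.16]
turn rad [-0.054 -0.319 -0.049]
```

View pics/c6.png

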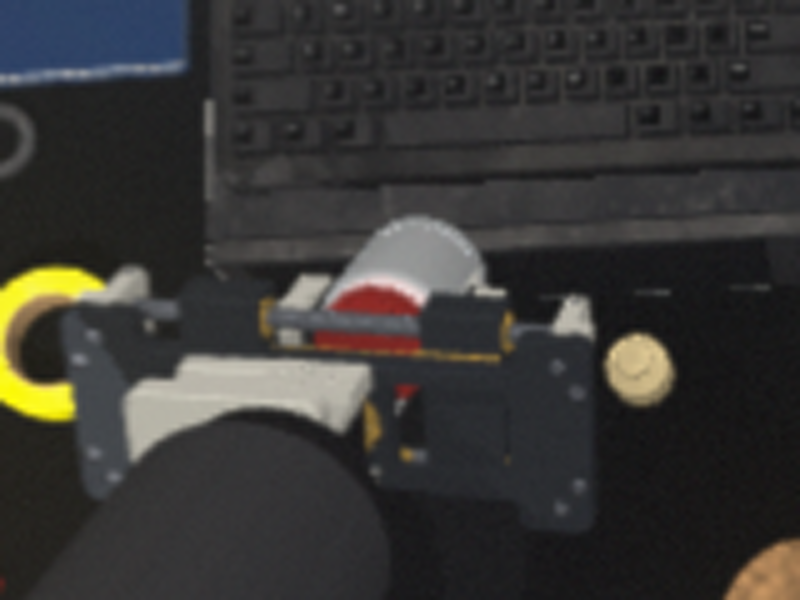

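The picture shows the jar held with its base swung forward (about (430,240) in the crop), tilting together with the gripper. I'll finish levelling it.

```bash
python3 -m creep '[[-0.013,-0.08,-0.012,0,0,0,45],[-0.013,-0.08,-0.012,0,0,0,45],[-0.013,-0.08,-0.012,0,0,0,45],[-0.013,-0.08,-0.012,0,0,0,45],[0,0,0,0,0,0,45],[0,0,0,0,0,0,45]]'; python3 -c "
from h import *
goto([.452,.102,.1],90)"
```

```text
time_s: 8.3
tcp_pos: [0.5843, 0.2441, 0.2317]
eef_rot: [67.4, 89.7, -112.8]
contact_force: [-1.1, -1.0, -2.2]
gripper_width: 0.0525
t 8.3 pos [0.5843 0.2441 0.2317] x [-0.002 -0.005 -1.   ] y [-0.003 -1.     0.005] w 0.0525 F [-1.1 -1.  -2.2] j [ 40.  17.  -4.   0. -69.  49.]
shift cm (current axes) [13.26 14.19 13.16]
turn rad [-0.003  0.002 -0.005]
```

```bash
python3 -m creep '[[0,0,0,0,2.4,2.2,45],[0,0,0,0,2.4,2.2,45],[0,0,0,0,2.4,2.2,45],[0,0,0,0,2.4,2.2,45],[0,0,0,2,2.4,2.2,45],[0,0,0,4,2.2,2.2,45],[0,0,0,4,0,0,45],[0,0,0,3,0,0,45]]'; python3 - <<'E'
from h import *
np.set_printoptions(precision=4,suppress=True)
im,d=r.capture("side"); cv2.imwrite("pics/s4.png",im)
q=pix("side",[r.get_state()["tcp_pos"]])[0]; u,v=map(int,q)
cv2.imwrite("pics/c7.png",cv2.resize(im[v-70:v+50,u-80:u+80],(800,600),interpolation=cv2.INTER_CUBIC))
# jar bottom level: points around jar below tip
V,U=np.mgrid[v-60:v+60,u-60:u+60]; P=world("side",np.c_[U.ravel(),V.ravel()],d[V,U].ravel())
t=r.get_state()["tcp_pos"]; k=(np.hypot(*(P-t)[:,:2].T)<.04)&(P[:,2]<t[2]-.003)&(P[:,2]>.015)
print(len(P[k]),P[k].min(0),P[k].max(0),np.percentile(P[k][:,2],[2,10]))
goto([.451,.102,.032],90)
E
```

```text
time_s: 9.1
tcp_pos: [0.4499, 0.1022, 0.1026]
eef_rot: [63.6, 89.9, -116.4]
contact_force: [-0.2, 0.2, -1.3]
gripper_width: 0.0527
114 [0.4238 0.0703 0.0762] [0.4761 0.1024 0.0953] [0.0764 0.0777]
t 9.15 pos [0.4479 0.1014 0.0984] x [-0.007 -0.005 -1.   ] y [-0.001 -1.     0.005] w 0.0525 F [-2.4 -1.2 -8.2] j [ 37.   8. -35.  -0. -47.  53.]
shift cm (current axes) [ 6.64 -0.09 -0.35]
turn rad [-0.001  0.007 -0.005]
```

View pics/c7.png

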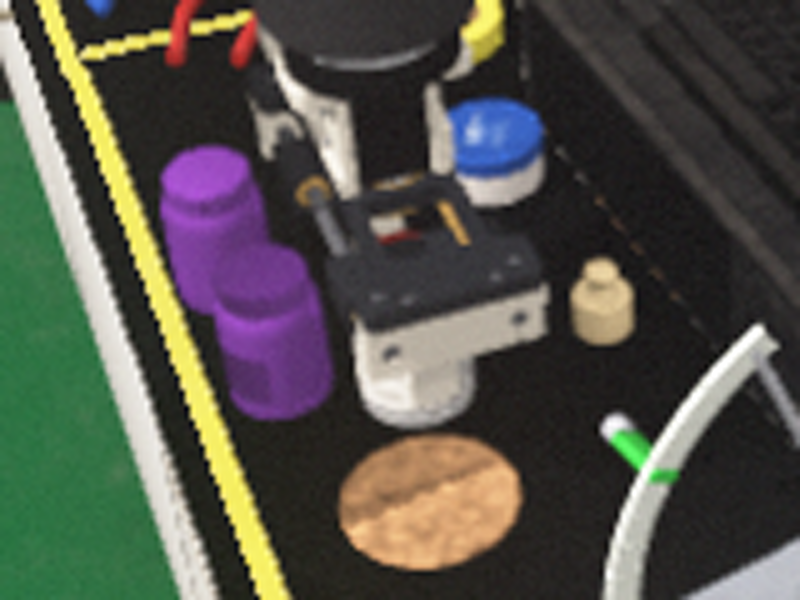

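```bash
python3 -m creep '[[0,0,0,2,0,-0.3,45],[0,0,0,2,0,0,45],[0,0,0,1,0,0,45],[0,0,0,0.6,0,0,45],[0,0,0,0.3,0,0,45],[0,0,0,0,0,0,45],[0,0,0,0,0,0,45]]'; python3 -c "
from h import *
goto([.452,.102,.031],90)"
```

```text
time_s: 9.85
tcp_pos: [0.4554, 0.1046, 0.0455]
eef_rot: [6.3, 89.9, -173.7]
contact_force: [-0.0, -0.2, -1.5]
gripper_width: 0.0524
t 9.85 pos [0.4554 0.1046 0.0455] x [-0.002 -0.    -1.   ] y [-0. -1.  0.] w 0.0524 F [-0.  -0.2 -1.5] j [ 37.  13. -38.  -0. -39.  53.]
shift cm (current axes) [1.45 0.26 0.34]
turn rad [-0.     0.002 -0.   ]
```

```bash
python3 -m creep '[[0,0,0,0.4,0.2,0.3,45],[0,0,0,0.4,0,0,45],[0,0,0,0.3,0,0,45],[0,0,0,0.2,0,0,45],[0,0,0,0,0,0,45],[0,0,0,0,0,0,45]]'; python3 -c "
from h import *
goto([.452,.102,.031],90)"
```

```text
time_s: 10.45
tcp_pos: [0.4521, 0.1024, 0.0318]
eef_rot: [13.1, 89.8, -166.9]
contact_force: [-0.4, 0.3, -1.4]
gripper_width: 0.0523
t 10.45 pos [0.4521 0.1024 0.0318] x [-0.003 -0.001 -1.   ] y [-0.    -1.     0.001] w 0.0523 F [-0.4  0.3 -1.4] j [ 37.  14. -39.  -0. -37.  53.]
shift cm (current axes) [0.08 0.04 0.01]
turn rad [-0.     0.003 -0.001]
```

```bash
for i in 1 2; do :; done; python3 -m creep '[[0,0,0,0.1,0,0,45],[0,0,0,0.1,0,0,45],[0,0,0,0,0,0,45]]'
```

```text
time_s: 10.75
tcp_pos: [0.4522, 0.1025, 0.0312]
eef_rot: [14.6, 89.9, -165.4]
contact_force: [-6.7, -0.5, 18.6]
gripper_width: 0.052
```

```bash
python3 -m creep '[[0,0,0,-0.1,0,0,45],[0,0,0,0,0,0,70],[0,0,0,0,0,0,80],[0,0,0,0,0,0,80],[0,0,0,0,0,0,80],[0,0,0,0,0,0,80]]'; python3 -m creep '[[0,0,0,-1,0,0,80],[0,0,0,-2,0,0,80],[0,0,0,-3,0,0,80],[0,0,0,-4,0,0,80],[0,0,0,-4,0,0,80],[0,0,0,-3,0,0,80],[0,0,0,0,0,0,80]]'; python3 - <<'E'
from h import *
np.set_printoptions(precision=4,suppress=True)
im,d=r.capture("side"); cv2.imwrite("pics/s5.png",im)
u,v=map(int,pix("side",[[.452,.102,.03]])[0])
cv2.imwrite("pics/c8.png",cv2.resize(im[v-70:v+50,u-80:u+80],(800,600),interpolation=cv2.INTER_CUBIC))
V,U=np.mgrid[v-60:v+60,u-60:u+60]; P=world("side",np.c_[U.ravel(),V.ravel()],d[V,U].ravel())
k=(np.hypot(P[:,0]-.452,P[:,1]-.102)<.05)&(P[:,2]>.077)&(P[:,2]<.1)
Q=P[k]; print(len(Q),Q.mean(0),Q.min(0),Q.max(0))
# lid geometry from initial top+side depth
C=[]
for n in("top","side"):
    d0=np.load(n+"0.npy"); V,U=np.mgrid[:400,:640]; P=world(n,np.c_[U.ravel(),V.ravel()],d0.ravel())
    b=cv2.imread(f"pics/{n}0.png").reshape(-1,3).astype(int)
    k=(d0.ravel()>0)&(abs(P[:,2]-.096)<.006)&(np.hypot(P[:,0]-.545,P[:,1]+.18)<.15)&(b.sum(1)<600)
    Q=P[k]; 
    a0=None
    for a in np.arange(4,15.1,.25):   # yaw: maximise edge sharpness of extents
        t=np.radians(a); x=Q@[np.cos(t),np.sin(t),0]; y=Q@[-np.sin(t),np.cos(t),0]
        ex=np.percentile(y,[2.,98.]); 
        if a0 is None or np.ptp(ex)<a0[0]: a0=(np.ptp(ex),a,ex)
    print(n,len(Q),"yaw by y width",a0)
    # edge fit: left/right boundary regress
    t=np.radians(10.5); x=Q@[np.cos(t),np.sin(t),0]; y=Q@[-np.sin(t),np.cos(t),0]
    xs=np.arange(np.percentile(x,15),np.percentile(x,85),.006); 
    for f in(np.max,np.min):
        e=[f(y[abs(x-c)<.003]) for c in xs]; print("  y edge slope deg",np.degrees(np.polyfit(xs,e,1)[0]),np.median(e))
    ys=np.arange(np.percentile(y,15),np.percentile(y,85),.006)
    e=[np.percentile(x[abs(y-c)<.003],1) for c in ys]; print("  front edge slope",np.degrees(np.polyfit(ys,e,1)[0]),np.median(e))
goto([.452,.102,.2],90)
E
```

```text
time_s: 11.35
tcp_pos: [0.452, 0.1023, 0.0307]
eef_rot: [13.5, 89.8, -166.5]
contact_force: [-0.0, -0.4, 0.0]
gripper_width: 0.0697
time_s: 12.05
tcp_pos: [0.4547, 0.1035, 0.2061]
eef_rot: [-143.9, 89.7, 36.1]
contact_force: [-0.4, 0.2, -0.8]
gripper_width: 0.0699
232 [0.4513 0.0957 0.0827] [0.4289 0.0738 0.077 ] [0.4744 0.1209 0.0863]
top 5462 yaw by y width (np.float64(0.18468214840287828), np.float64(6.75), array([-0.3331, -0.1484]))
  y edge slope deg -4.8180431546384455 -0.17603617546620268
  y edge slope deg -0.6700826142271771 -0.3706377802439989
  front edge slope -1.0817501732303871 0.4327616897643146
side 6406 yaw by y width (np.float64(0.18676416750358144), np.float64(6.5), array([-0.3322, -0.1454]))
  y edge slope deg -4.074507256503227 -0.17836060130040327
  y edge slope deg -2.9826215192042205 -0.3725624145219659
  front edge slope -2.4169733783176413 0.43186574633004327
t 12.1 pos [0.4535 0.1031 0.2037] x [ 0.002  0.002 -1.   ] y [-0.    -1.    -0.002] w 0.0701 F [ 0.6 -1.  -1. ] j [ 37.   1. -27.  -0. -62.  53.]
shift cm (current axes) [0.37 0.11 0.15]
turn rad [-0.    -0.002  0.002]
```

View pics/c8.png

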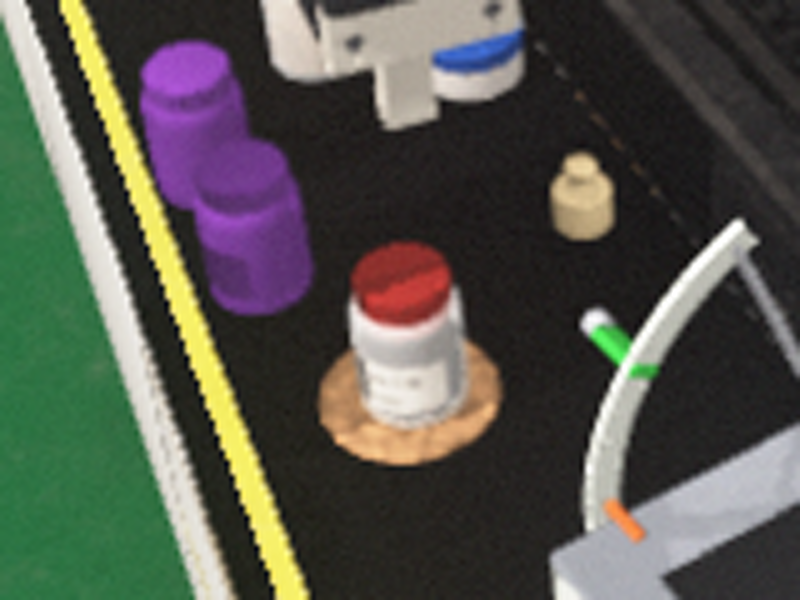

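```bash
cat >> h.py <<'E'
def plane(n,uv,z):
    T=cam(n)[2]; c=-T[:3,:3].T@T[:3,3]; p=world(n,uv,np.ones(len(uv)))-c
    return c+p*((z-c[2])/p[:,2])[:,None]
E
python3 - <<'E'
from h import *
np.set_printoptions(precision=4,suppress=True)
c=lambda L:np.array(L)/4.8+[355,140]-.4
W=plane("top",c([(218,220),(455,180),(497,353),(257,397)]),.097); print("window",W[:,:2],W.mean(0))
s=W[0]-W[1]+W[3]-W[2]; print("yaw from y edges",np.degrees(np.arctan2(-s[0],s[1])))
s=W[0]-W[3]+W[1]-W[2]; print("yaw from x edges",np.degrees(np.arctan2(s[1],s[0])))
print("grip top corners",plane("top",c([(390,485),(430,480),(437,522),(393,531)]),.100)[:,:2])
print("stem",plane("top",c([(395,440),(402,478)]),.096)[:,:2])
print("pointer ends",plane("top",c([(170,404),(212,397)]),.097)[:,:2])
w=lambda L:np.array(L)/2.72+[200,120]-.4
print("side: pointer",plane("side",w([(318,357),(337,377)]),.097)[:,:2])
print("side window",plane("side",w([(349,399),(447,348),(548,453),(448,510)]),.097)[:,:2])
print("side stem",plane("side",w([(352,480)]),.097)[:,:2])
for n in("top","side"):
  for q in("lid_grip","lid_pointer","mark_tip","mark"):
    pass
E
```

```text
window [[ 0.5791 -0.1106]
 [ 0.6022 -0.2273]
 [ 0.5165 -0.2438]
 [ 0.4923 -0.1278]] [ 0.5475 -0.1774  0.097 ]
yaw from y edges 11.487743859015877
yaw from x edges 11.064433544798097
grip top corners [[ 0.4514 -0.1892]
 [ 0.4542 -0.2082]
 [ 0.4344 -0.2107]
 [ 0.4297 -0.1898]]
stem [[ 0.4734 -0.1934]
 [ 0.4553 -0.1961]]
pointer ends [[ 0.4879 -0.0861]
 [ 0.4918 -0.1062]]
side: pointer [[ 0.4853 -0.0829]
 [ 0.491  -0.1071]]
side window [[ 0.4912 -0.1303]
 [ 0.5795 -0.1134]
 [ 0.601  -0.2303]
 [ 0.5155 -0.2455]]
side stem [[ 0.4653 -0.1976]]
```

```bash
python3 -m creep '[[0,0,0,0,4,0.2,60],[0,0,0,0,4,0.2,60],[0,0,0,0,4,0.2,60],[0,0,0,0,4,0.2,60],[0,0,0,0,4,0.2,60],[0,0,0,0,4,0.2,60],[0,0,0,0,3,0,60],[0,0,0,0,2,0,60]]'; python3 -c "
from h import *
goto([.4425,-.199,.2],101.3)"
```

```text
time_s: 12.9
tcp_pos: [0.4393, -0.1894, 0.2003]
eef_rot: [5.7, 89.7, -174.4]
contact_force: [1.1, -0.1, 0.5]
gripper_width: 0.0527
t 12.9 pos [ 0.4393 -0.1894  0.2003] x [-0.005 -0.    -1.   ] y [-0.002 -1.     0.   ] w 0.0527 F [ 1.1 -0.1  0.5] j [  0.   3. -25.   0. -62.  90.]
shift cm (current axes) [ 0.03  0.96 -0.33]
turn rad [-0.199  0.005  0.   ]
```

```bash
python3 -m creep '[[-0.1,0,0,0,0.5,-0.15,60],[-0.1,0,0,0,0.2,-0.1,60],[0,0,0,2,0,0,60],[0,0,0,2,0,0,60],[0,0,0,1,0,0,60],[0,0,0,0,0,0,60]]'; python3 -c "
from h import *
goto([.4425,-.199,.073],101.3)
im=r.capture('side')[0]; cv2.imwrite('pics/s6.png',im)
u,v=map(int,pix('side',[[.46,-.19,.1]])[0]); cv2.imwrite('pics/c9.png',cv2.resize(im[v-60:v+60,u-80:u+80],(800,600),interpolation=cv2.INTER_CUBIC))"
```

```text
time_s: 13.5
tcp_pos: [0.4416, -0.1943, 0.1494]
eef_rot: [-9.0, 89.6, -177.6]
contact_force: [0.2, 0.1, -0.1]
gripper_width: 0.0527
t 13.5 pos [ 0.4416 -0.1943  0.1494] x [-0.007 -0.    -1.   ] y [ 0.198 -0.98  -0.001] w 0.0527 F [ 0.2  0.1 -0.1] j [ -0.   6. -29.   0. -55. 102.]
shift cm (current axes) [ 7.64  0.48 -0.05]
turn rad [0.002 0.007 0.001]
```

View pics/c9.png

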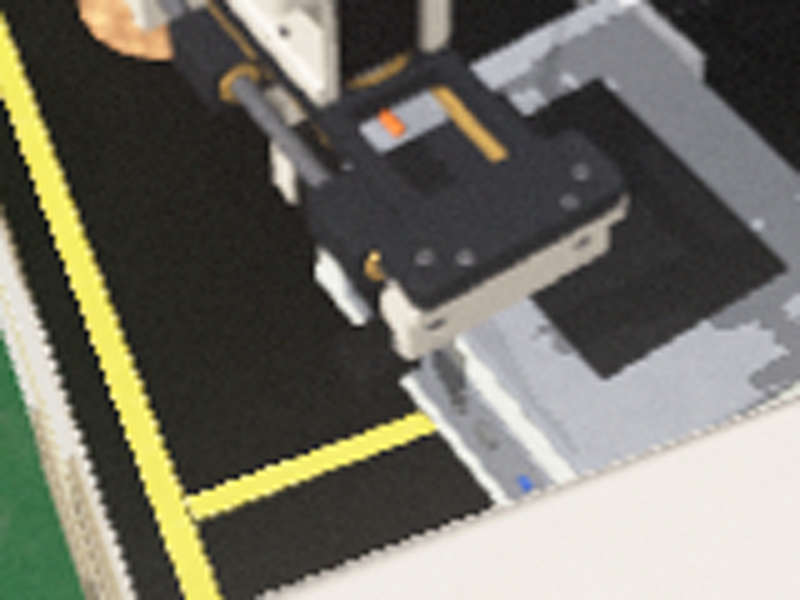

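The gripper sits over the grip, which it hides, and the fingers are ahead of the lid edge. I'll descend and close.

```bash
python3 -m creep '[[0,0,0,1,0.45,0,60],[0,0,0,2,0,0,60],[0,0,0,2,0,0,60],[0,0,0,1.5,0,0,60],[0,0,0,1,0,0,60],[0,0,0,0,0,0,60]]'; python3 -m creep '[[0,0,0,0,0,0,10],[0,0,0,0,0,0,10],[0,0,0,0,0,0,10],[0,0,0,0,0,0,10],[0,0,0,0,0,0,10],[0,0,0,0,0,0,10]]' 30; python3 -c "
from h import *
goto([.4425,-.199,.073],101.3)"
```

```text
time_s: 14.15
tcp_pos: [0.443, -0.199, 0.0751]
eef_rot: [-6.0, 89.7, -174.5]
contact_force: [-0.5, 0.8, 0.7]
gripper_width: 0.0529
time_s: 14.75
tcp_pos: [0.4437, -0.198, 0.0763]
eef_rot: [-26.4, 89.9, 165.0]
contact_force: [-0.9, 7.4, 4.5]
gripper_width: 0.0237
t 14.75 pos [ 0.4437 -0.198   0.0763] x [-0.002  0.001 -1.   ] y [ 0.198 -0.98  -0.001] w 0.0237 F [-0.9  7.4  4.5] j [ -1.  12. -34.  -0. -44. 102.]
shift cm (current axes) [0.33 0.07 0.14]
turn rad [0.002 0.002 0.001]
```

```bash
python3 -m creep '[[0,0,0,-1.36,-0.05,-0.05,10],[0,0,0,-1.37,0,-0.15,10],[0,0,0,-1.35,0,-0.24,10],[0,0,0,-1.32,0,-0.34,10],[0,0,0,0,0,0,10],[0,0,0,0,0,0,10]]' 35; python3 -c "
from h import *
goto([.4425,-.199,.073],101.3)"
```

```text
time_s: 15.35
tcp_pos: [0.4509, -0.1965, 0.1293]
eef_rot: [-13.4, 89.8, 178.1]
contact_force: [0.6, 2.5, -7.2]
gripper_width: 0.0237
t 15.35 pos [ 0.4509 -0.1965  0.1293] x [-0.003  0.    -1.   ] y [ 0.198 -0.98  -0.001] w 0.0237 F [ 0.6  2.5 -7.2] j [ -1.   9. -30.  -0. -52. 102.]
shift cm (current axes) [5.63 0.09 0.85]
turn rad [0.002 0.003 0.001]
```

Holding well, with 7 N downward from the spring. Continue.

```bash
python3 -m creep '[[0,0,0,-1.29,0,-0.43,10],[0,0,0,-1.27,0,-0.52,10],[0,0,0,-1.23,0,-0.61,10],[0,0,0,-1.17,0,-0.7,10],[0,0,0,0,0,0,10],[0,0,0,0,0,0,10],[0,0,0,0,0,0,10]]'; python3 - <<'E'
from h import *
np.set_printoptions(precision=4,suppress=True)
goto([.4425,-.199,.073],101.3)
V,U=np.mgrid[:400,:640]
t=np.radians(11.3); e=np.array([np.cos(t),np.sin(t),0]); y=np.array([-np.sin(t),np.cos(t),0]); h=np.array([.631,-.161,.092])
for n in("side","top"):
    im,d=r.capture(n); cv2.imwrite(f"pics/{n}7.png",im); I=im.astype(int); b,g,rr=I[...,0],I[...,1],I[...,2]
    P=world(n,np.c_[U.ravel(),V.ravel()],d.ravel()).reshape(400,640,3); near=(d>0)&(np.hypot(P[...,0]-.5,P[...,1]+.08)<.1)&(P[...,2]>.09)
    for k,m in(("green",(g>rr+40)&(g>b+40)),("orange",(rr>b+60)&(rr>g+30))):
        A=P[near&m]-h; L=np.c_[A@e,A@y,A[:,2]]
        if len(L): print(n,k,len(L),"local",np.median(L,0),L.min(0),L.max(0),"angle",np.arctan2(np.median(L[:,2]),-np.median(L[:,0])))
    near=(d>0)&(rr+g+b>250)
    L=(P-h).reshape(-1,3); L=np.c_[L@e,L@y,L[:,2]]; k=(d.ravel()>0)&(L[:,0]>-.14)&(L[:,0]<-.02)&(abs(L[:,1])<.09); Q=L[k]
    c=np.polyfit(Q[:,0],Q[:,2],1); 
    for _ in range(8):
        res=Q[:,2]-np.polyval(c,Q[:,0]); Q2=Q[abs(res)<max(.006,np.median(abs(res)))]; c=np.polyfit(Q2[:,0],Q2[:,2],1)
    print(n,"lid plane angle",np.arctan(-c[0]),c[1],len(Q2))
    u,v=map(int,pix(n,[[.5,-.09,.16]])[0]); cv2.imwrite(f"pics/c10{n}.png",im[v-40:v+40,u-40:u+40])
a=[cv2.resize(cv2.imread(f"pics/c10{n}.png"),(400,400),interpolation=cv2.INTER_CUBIC) for n in("side","top")]
cv2.imwrite("pics/c10.png",np.hstack(a))
E
```

```text
time_s: 16.05
tcp_pos: [0.4723, -0.1921, 0.1786]
eef_rot: [-12.1, 89.7, 179.3]
contact_force: [-4.6, 2.5, -5.8]
gripper_width: 0.0238
t 16.05 pos [ 0.4723 -0.1921  0.1786] x [-0.005  0.    -1.   ] y [ 0.198 -0.98  -0.001] w 0.0238 F [-4.6  2.5 -5.8] j [ -0.   7. -24.  -0. -59. 101.]
shift cm (current axes) [10.57  0.1   3.01]
turn rad [0.002 0.005 0.001]
side orange 4 local [-0.201   0.0903  0.1892] [-0.2016  0.0883  0.1764] [-0.2006  0.0931  0.1944] angle 0.7552559088758781
side lid plane angle 0.8180452118686372 -0.06573671893903663 2250
top lid plane angle 0.9262061214168232 0.3455033762556682 1286
```

View pics/c10.png

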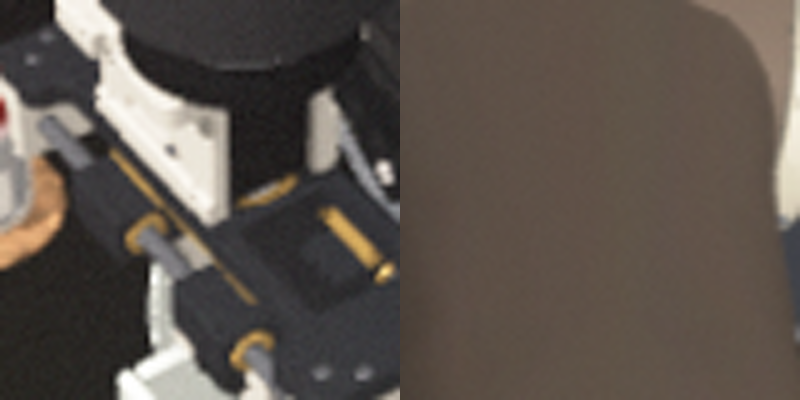

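```bash
python3 - <<'E'
from h import *
np.set_printoptions(precision=4,suppress=True)
V,U=np.mgrid[:400,:640]
t=np.radians(11.3); e=np.array([np.cos(t),np.sin(t),0]); y=np.array([-np.sin(t),np.cos(t),0]); h=np.array([.631,-.161,.092])
for n in("side","top"):
    I=cv2.imread(f"pics/{n}0.png").astype(int); b,g,rr=I[...,0],I[...,1],I[...,2]; d=np.load(n+"0.npy")
    P=world(n,np.c_[U.ravel(),V.ravel()],d.ravel()).reshape(400,640,3); near=(d>0)&(np.hypot(P[...,0]-.51,P[...,1]+.08)<.1)&(P[...,2]>.08)
    for k,m in(("green",(g>rr+40)&(g>b+40)),("orange",(rr>b+60)&(rr>g+30))):
        A=P[near&m]-h; x,yy,z=A@e,A@y,A[:,2]; ra=np.hypot(x,z); an=np.arctan2(z,-x)
        print(n,k,len(A)," y",np.percentile(yy,[0,20,50,80,100])," rad",np.percentile(ra,[5,25,50,75,95])," ang",np.percentile(an,[5,25,50,75,95]))
    # predicted flag outline (y along 30mm) vs pixel centroid, flag model sweeps
    vv,uu=np.nonzero(near&(g>rr+40)&(g>b+40)); c=np.array([uu.mean(),vv.mean()]); print(n,"green px",c,uu.min(),uu.max(),vv.min(),vv.max())
    best=[]
    for a in np.arange(.42,.76,.04):
        q=h-.125*np.cos(a)*e+.125*np.sin(a)*np.array([0,0,1.])
        best.append((round(a,2),pix(n,[q+y*.105])[0].round(1).tolist(),pix(n,[q+y*.135])[0].round(1).tolist()))
    print(best)
# lid now, from side depth: only the right part away from gripper
d=r.capture("side")[1]; m=r.masks_of("lid","side")
for k in m[:2]:
    P,_=cloud("side",k["pixels"],d); A=P-h; L=np.c_[A@e,A@y,A[:,2]]
    print("mask",k["score"],k["rect"],len(L))
    for th in np.arange(.4,.75,.01):
        s=-L[:,0]*np.sin(th)*0+L[:,2]*np.cos(th)+L[:,0]*np.sin(th)
        n_=(abs(s-.004)<.0025).sum()
        print(round(th,2),n_,end="; ")
E
```

```text
side green 55  y [0.1044 0.1069 0.1221 0.1302 0.1373]  rad [0.1212 0.1261 0.1309 0.1328 0.134 ]  ang [0.5488 0.5659 0.5763 0.582  0.5871]
side orange 29  y [0.0809 0.0844 0.0911 0.0997 0.1069]  rad [0.1234 0.126  0.1275 0.1289 0.1302]  ang [0.0226 0.0383 0.0446 0.0532 0.0592]
side green px [319.3091 220.5818] 314 326 216 226
[(np.float64(0.42), [321.4, 232.8], [313.4, 224.1]), (np.float64(0.46), [322.3, 230.8], [314.2, 222.2]), (np.float64(0.5), [323.2, 228.8], [315.1, 220.2]), (np.float64(0.54), [324.2, 226.7], [316.1, 218.2]), (np.float64(0.58), [325.2, 224.7], [317.1, 216.2]), (np.float64(0.62), [326.3, 222.7], [318.2, 214.2]), (np.float64(0.66), [327.6, 220.6], [319.3, 212.2]), (np.float64(0.7), [328.8, 218.6], [320.6, 210.2]), (np.float64(0.74), [330.2, 216.6], [321.9, 208.2])]
top green 72  y [0.1065 0.1165 0.1237 0.1312 0.1363]  rad [0.12   0.1234 0.1277 0.1314 0.1327]  ang [0.5622 0.5785 0.5877 0.5959 0.6098]
top orange 23  y [0.0828 0.0873 0.0925 0.0985 0.1018]  rad [0.1233 0.1244 0.1259 0.127  0.1275]  ang [0.0226 0.0437 0.0477 0.0553 0.0639]
top green px [382.8889 211.9722
[... 175 characters left out ...]
np.float64(0.54), [391.1, 211.6], [377.5, 213.9]), (np.float64(0.58), [391.1, 210.0], [377.5, 212.4]), (np.float64(0.62), [391.2, 208.4], [377.5, 210.8]), (np.float64(0.66), [391.2, 206.7], [377.4, 209.1]), (np.float64(0.7), [391.2, 204.9], [377.4, 207.3]), (np.float64(0.74), [391.2, 203.1], [377.3, 205.4])]
mask 0.9 [358.0, 230.2, 432.0, 299.7] 1907
0.4 305; 0.41 325; 0.42 348; 0.43 381; 0.44 407; 0.45 433; 0.46 471; 0.47 500; 0.48 535; 0.49 584; 0.5 665; 0.51 758; 0.52 949; 0.53 1338; 0.54 1693; 0.55 1727; 0.56 1637; 0.57 1352; 0.58 1002; 0.59 766; 0.6 614; 0.61 465; 0.62 363; 0.63 275; 0.64 214; 0.65 177; 0.66 160; 0.67 142; 0.68 126; 0.69 113; 0.7 103; 0.71 95; 0.72 88; 0.73 79; 0.74 71;
```

```bash
python3 -m creep '[[0,0,0,0,0,0,10],[0,0,0,0,0,0,10],[0,0,0,0,0,0,10],[0,0,0,0,0,0,10],[0,0,0,0,0,0,10]]'; python3 - <<'E'
from h import *
np.set_printoptions(precision=4,suppress=True)
im,d=r.capture("side"); V,U=np.mgrid[:400,:640]; P=world("side",np.c_[U.ravel(),V.ravel()],d.ravel())
k=(np.hypot(P[:,0]-.452,P[:,1]-.102)<.05)&(P[:,2]>.08)&(P[:,2]<.095); Q=P[k]; print("jar top",len(Q),Q.mean(0),Q.min(0),Q.max(0))
s=r.get_state(); print(s["tcp_pos"],s["gripper_width"],s["qd"],s["contact_force"])
r.close_job()
E
```

```text
time_s: 16.75
tcp_pos: [0.4724, -0.1921, 0.1787]
eef_rot: [-12.4, 89.7, 179.1]
contact_force: [-4.4, 3.2, -6.3]
gripper_width: 0.0233
jar top 184 [0.4494 0.0981 0.0832] [0.4287 0.0762 0.08  ] [0.469  0.1224 0.087 ]
[ 0.4724 -0.1921  0.1787] 0.02354667118889665 [ 0.0602 -0.0118 -0.0308  0.1322 -0.0181 -0.1172] [-5.0676  2.7022 -6.7735]
the job is handed in; nothing more can be done
```

I handed the job in with the red jar released on the cork pad and the fingers holding the lid at about the marked angle. The job gives no verdict, so this rests on my own checks.

- **Jar:** I picked up the red-capped jar, tilted it to about 40° for over a second and levelled it while still held. I then set it upright on the pad and let go. The last picture data put its cap centre within about 5 mm of the pad's centre. The first tilt stopped at 32° near a joint limit, so I moved the arm forward and tilted further to reach 39.5°.
- **Lid:** I pinched its grip at 35 N and raised it. At the end the arm was still, the fingers were 23.5 mm apart on the grip, and the spring pulled down with about 6–7 N.
- **Angles:** Arm motion puts the lid at about 0.563 rad and a fit to the depth picture gives about 0.55. I estimate the mark at about 0.555–0.565 rad from the first pictures. That puts the pointer roughly 2 mm from the mark, against the 10 mm allowed.

**Not checked:** The arm hid both pointer and mark in the last pictures, so I could not compare them directly or see whether the mark had moved. I did not re-measure the black jar, tin and weight at the end. The path was planned to clear them, and no contact showed up.

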